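Restock the paint-tin dispenser and click its door shut

ROBOT

A 7-joint arm with a two-finger parallel gripper is mounted at the origin on the work surface. World frame = base frame: x ahead of the robot, y to its left, z up, the work surface at z = 0. Lengths are in m, angles in rad, forces in N, time in s.
With the tool pointing down it reaches from about 0.4 to 0.875 m from the base axis. Payload 19.3 kg.
Tool frame: the origin (TCP) lies at the very end of the fingers, on their centre line; the grasp point (between the pads) lies 19 mm behind it; z points along the fingers, y is the line along which they close (so a half turn about z gives the same grasp; the last joint's range is limited). The gripper opens to 85 mm and grips with 20 to 120 N. Pads are 22 mm wide; open, the fingers measure 114 mm over their backs; the gripper's body (76 mm by 85 mm) begins 54 mm behind the grasp point. The pads swing forward as they close: fully open they stand 13 mm farther back than shut.
Start: joints at [1.192, 0.521, -0.036, 1.599, 0.021, 1.021, -0.113], TCP at [0.19, -0.595, 0.211] pointing down, gripper open.
Joint ranges: [-2.91, 2.91], [-0.3, 2.13], [-1.5, 1.42], [0.17, 2.43], [-1.26, 4.41], [0.16, 1.93], [-2.52, 2.52]. Speed limits (rad/s): [1.89, 1.89, 2.39, 2.39, 3.01, 3.01, 3.01].

INTERFACE

Orientations are given as [roll, pitch, yaw] about the fixed x, y, z axes, in that order (R = Rz(yaw) Ry(pitch) Rx(roll)).
In Python, from workcell import bot gives the robot as it stands.
- The arm moves only by the tool carry_out, never from a script. Its argument "rows" is a list that holds one entry, the list of rows, each a list of 4 numbers: the shift along the tool's x, y, z in m, then the turn about the tool's z in degrees. In form: [[[x, y, z, twist], ...]]. A call has 1 to 12 rows; each row is the pose to reach, as a shift and turn from the pose commanded when the call began, along the tool's axes at that moment; what a row does not reach only later rows make up. A row lasts 1/12 s, in which the tool goes at most 41.7 mm and 7.16 degrees, less where a joint would pass 70% of its speed; a pose out of reach is approached as far as the arm can. A call with a gripper value outside its range is refused whole. "grip" is the finger opening in m, from 0 to 0.0854, set as the call begins (left out, the last holds). The fingers move at their own pace and stop on an object; "grip_force" is the grip in N (left out, the last holds). Time passes only in rows, so rows that repeat a pose let the fingers close. It gives the time, the measured TCP pose, the force, the opening and the grip force at its end, in the units of the state.
- bot.observe(): the state, without advancing time (a new reading comes with each control period).
- bot.grab_frame(name): name is "scene" or "top"; returns a dict with "pixels" (400x640x3 uint8, red, green, blue), "K" (3x3 intrinsics, pixels), "k1" (the pictures are not rectified: a ray, as slopes to the right and down, at radius r is drawn at 1 + k1 r^2 times it, then the intrinsics apply), "pose" (4x4, takes a point from camera to world coordinates). Camera axes: x right, y down, z forward; pixel columns grow to the right and rows downward; lengths in m; the calibration is good to about 2 mm. A picture is of the moment at which its call begins. There is no depth.
- bot.job_done(): hands the job in; it is judged then, once.
Trained networks look in a picture, given as the dict that the camera call returned (one of the last four; its "shot" number tells which), for a name from the list of things; names that differ only in an ending like _2 or _b are one class to them, and where a whole thing is asked for, a point or a joint stands for the part that bears it (a point fixed in the world has none). Each returns a list of dicts, best first, with "conf" (0 to 1); they miss things now and then, are a little off and sometimes report something else, mostly with a low value. They report only what shows in the picture. A call takes as long as a camera call.
- bot.look_for(picture, label): "position" ([column, row] in pixels, amid what is visible of it).
- bot.regions_of(picture, label): "region" (400x640 bool, what is visible of it) and "position" ([column, row] in pixels, amid what is visible of it).
- bot.spot_point(picture, label): "position" ([column, row] in pixels: a listed point, or the origin of a listed thing).
The state is a dict: "clock": time; "qpos": joint angles; "qd": joint speeds; "joint_efforts": joint torques, N m; "position": TCP position; "tool_rot": TCP orientation; "force": force on the tool from outside, world axes, zero at the start; "moment": the same for the moment, N m; "grip_width": finger opening in m; "finger_force": force on a finger pad.
Only numpy, scipy, OpenCV 4.12 (cv2) and the standard library are available. Lean on these libraries where they do the work, as an engineer would, in place of code of your own. Each camera call takes 0.05 s, during which the arm holds its last target. There are 200 camera calls.

TASK

Restock the empty green tin dispenser at the edge of the model railway: lay the small paint tin on its side in the open chute mouth, with its orange lid towards the door's hinges, and let it roll down to the back. Then push the red-framed door gently shut until it snaps fully home on its ball catch and stays shut by itself; the thin door cracks if it is pressed hard, and the wagon, the little fir tree and the jar are to be left where they stand.

Things in the scene. Friction and masses are not known exactly. Their poses are not given: they have to be found in the camera images.
- cabinet: Green tin dispenser, fixed, 200 deep (x) x 170 wide (y) x 190 mm high. Origin: centre of its underside; x points from its front (door side) to its rear, y to its hinge side, z up. Inside, centred on y = 0, is one chute 66 mm wide between white guides 4 mm thick, tops at 190 mm. Its top is open from the front back to x = +12 mm; behind that a clear roof, top at 194 mm.
- chute_mouth (a point): Point on the ramp surface in the middle of the open chute mouth, 142 mm above the bench, 48 mm in front of the cabinet's centre; axes as the cabinet's. The aluminium ramp starts 155 mm high at x = -95 mm in the cabinet frame and falls straight to 105 mm at the rear wall (inner face at x = +92 mm). A tin laid across it here (axis along y) rolls to the rear wall by itself.
- door (a joint): Door angle (rad), 0 shut, positive open (it closes turning counter-clockwise seen from above). It stays where left, but at about 0.07 it meets a sprung ball: closing on takes about 10 N near the free edge until, at about 0.02, it snaps over, is pulled to 0 and held. Left between, it springs ajar. At 0 is a nearly rigid stop. Robot force above 40 N on door or cabinet breaks it.
- door_hinge (a point): Point on the upright hinge axis at the door's top edge, 188 mm above the bench. Door: flat red-framed panel with clear window, 8 mm thick, reaching 169 mm from the axis, 4 to 188 mm high; shut, it lies across the cabinet's front, its outer face 9 mm in front of the axis. A small brass knob on that face, 155 mm from the axis and 80 mm above the bench, is for show.
- door_push (a point): Point on the outer face of the door, 130 mm from the hinge axis and 23 mm below the top edge: a good place to push. Its axes turn with the door: x is the outer face's inward normal (the closing direction), y points from the free edge to the hinge, z up.
- tin_center (a point): Centre of the loose paint tin, a closed cylinder 36 mm in diameter and 50 mm long, about 0.12 kg, lying on its side. Its axis is the point's x axis, which points to the orange-lid end. At the start it lies in a wooden cradle (32 mm wide across the tin, 44 mm long, 12 mm high, fixed), with its centre 26 mm above the bench.
- tin_lid (a point): Centre of the tin's orange-lid end face, 25 mm from the tin's centre along its axis.
- wagon: Red model freight wagon with barrels, 125 x 42 x 75 mm, loose bystander; origin at the centre of its underside.
- fir: Model fir tree on a round wooden foot 44 mm across, 110 mm high, loose bystander; origin at the centre of its underside.
- jar: Small jar with a blue cap, 40 mm in diameter, 60 mm high, loose bystander; origin at the centre of its underside.

How it is judged:
By the outcome, as a careful person would: the job done as asked, in the order asked, and still so for the second after the job is handed in, with the robot touching nothing.
It also fails if it takes over 69 s, if anything falls off the work surface, if the arm or the gripper's body presses on something with over 40 N, if the wrist force passes 120 N, or if a joint passes its speed limit or range.

## Working session

There is one attempt and no reset: what is moved stays moved. The work goes in short steps, Python scripts to look and compute and a tool call to move; the robot and the scene stay as the last step left them, time stands still between calls to the robot, and variables do not carry over. Pictures are saved under pics/ and viewed, at most 10 in all, crops included, and the job is handed in when it is done.

Besides the shell and the picture viewer there is one more tool, called after "Emit:" by a JSON object that holds its "op" and its "data", one argument or row to a line. carry_out: Moves the arm, as the interface text tells. Its arguments: {"type":"object","properties":{"rows":{"type":"array","items":{"type":"array","items":{"type":"array","items":{"type":"number"}}}},"grip":{"type":"number"},"grip_force":{"type":"number"}},"required":["rows"]}

```bash
mkdir -p pics; cat > h.py <<'E'
import numpy as np, cv2
from workcell import bot
from scipy.spatial.transform import Rotation as R
def ray(p,px):
    K=np.array(p["K"]);T=np.array(p["pose"])
    d=cv2.undistortPoints(np.array([[px]],float),K,np.array([p["k1"],0,0,0,0.]))[0,0]
    return T[:3,3],T[:3,:3]@np.array([d[0],d[1],1.])
def onz(p,px,z):
    o,d=ray(p,px);return o+d*(z-o[2])/d[2]
def tri(ps,pxs):
    A=np.zeros((3,3));b=np.zeros(3);L=[]
    for p,x in zip(ps,pxs):
        o,d=ray(p,x);d=d/np.linalg.norm(d);M=np.eye(3)-np.outer(d,d);A+=M;b+=M@o;L.append((M,o))
    x=np.linalg.solve(A,b);return x,[float(np.linalg.norm(M@(x-o))) for M,o in L]
def proj(p,X):
    T=np.linalg.inv(np.array(p["pose"]));c=T[:3,:3]@np.array(X)+T[:3,3];s=c[:2]/c[2]
    s=s*(1+p["k1"]*(s@s));K=np.array(p["K"]);return K[:2,:2]@s+K[:2,2]
def save(p,n): cv2.imwrite("pics/"+n,np.array(p["pixels"])[:,:,::-1])
E
python3 - <<'E'
from h import *
np.set_printoptions(precision=4,suppress=True)
s=bot.observe();print(s)
P=[bot.grab_frame("scene"),bot.grab_frame("top")]
save(P[0],"s0.png");save(P[1],"t0.png")
for p in P: print(np.array(p["pose"]),p["k1"],p["K"])
for l in ["tin_center","tin_lid","chute_mouth","door_hinge","door_push","cabinet","wagon","fir","jar"]:
    q=[bot.spot_point(p,l) for p in P]
    for i in (0,1): print(l,i,[(np.round(a["position"],1),round(a["conf"],2)) for a in q[i][:3]])
    if q[0] and q[1]: print("   ",*tri(P,[q[0][0]["position"],q[1][0]["position"]]))
E
```

```text
{'clock': 0.0, 'qpos': array([ 1.1918,  0.522 , -0.0363,  1.6   ,  0.0212,  1.0211, -0.1128]), 'qd': array([ 0.0028, -0.0018,  0.0008,  0.0008,  0.0025,  0.0003, -0.0001]), 'joint_efforts': array([ -0.0007, -92.7103,   1.9797, -36.9933,   0.0178,   0.0082,
        -0.    ]), 'position': array([ 0.1898, -0.5951,  0.2106]), 'tool_rot': array([-3.1405,  0.0001,  0.3088]), 'force': array([-0.6566, -0.3542,  0.1995]), 'moment': array([-0.0033,  0.0064, -0.0255]), 'finger_force': 0.0, 'grip_width': 0.08519216443966239}
[[-0.8661  0.3943 -0.3072  0.9398]
 [ 0.4999  0.6807 -0.5355  0.6554]
 [-0.002  -0.6174 -0.7867  1.0655]
 [ 0.      0.      0.      1.    ]] -0.014325057355416056 [[492.849    0.     314.4795]
 [  0.     492.849  202.7131]
 [  0.       0.       1.    ]]
[[-0.0076 -0.9845  0.1751  0.3992]
 [-0.9998  0.0106  0.0163  0.0097]
 [-0.018  -0.175  -0.9844  1.0367]
 [ 0.      0.      0.      1.    ]] 0.0009986011416492921 [[365.6536   0.     318.9444]
 [  0.     365.6536 197.9813]
 [  0.       0.       1.    ]]
tin_center 0 [(array([289.5, 148. ]), 0.57)]
tin_center 1 [(array([434.3,
[... 875 characters left out ...]
0 [(array([293.5, 270.2]), 0.89), (array([346.6, 233. ]), 0.52)]
cabinet 1 [(array([298. , 165.1]), 0.71)]
    [0.6785 0.089  0.0051] [0.0028894694995762506, 0.0028894694995762644]
wagon 0 [(array([418.7, 314.5]), 0.67)]
wagon 1 [(array([209.6, 239.9]), 0.97)]
    [ 0.4704  0.3387 -0.0112] [0.004523079066206216, 0.00452307906620626]
fir 0 [(array([232.5, 174.6]), 0.72), (array([308.3, 229.1]), 0.44)]
fir 1 [(array([427.8, 163.8]), 0.87), (array([430.6, 223.4]), 0.65)]
    [ 0.6785 -0.2885 -0.0065] [0.0058527199947339265, 0.005852719994734101]
jar 0 [(array([342.2, 354.7]), 0.95)]
jar 1 [(array([215.2, 168.7]), 0.54)]
    [ 0.6795  0.3313 -0.0086] [0.003767381288702288, 0.0037673812887022468]
```

View pics/s0.png

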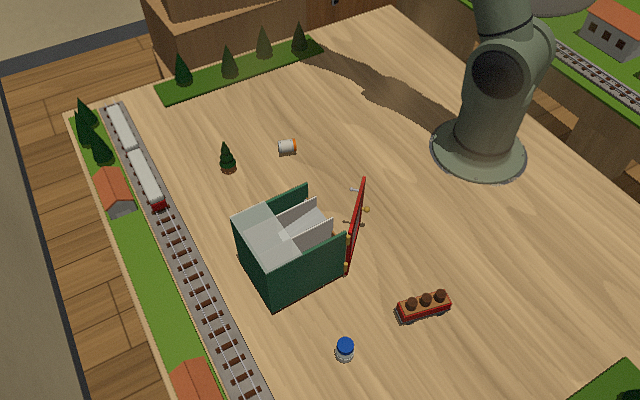

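View pics/t0.png

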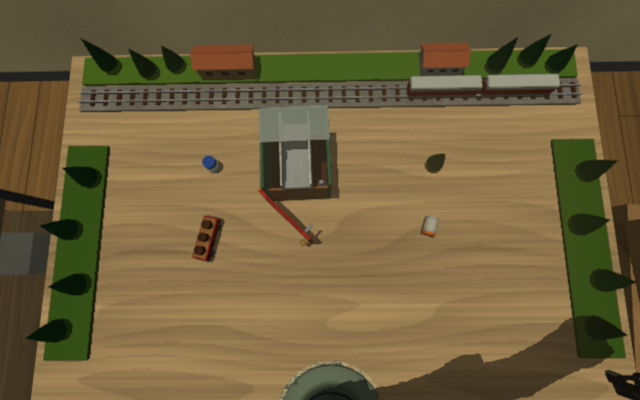

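The cabinet stands at the centre, around top (297,150), with its door open about 45° towards the robot. The tin is at top (430,226) with its lid towards the robot, and the wagon, fir and jar are clear of both. I'll zoom in for edges and angles.

```bash
python3 - <<'E'
from h import *
np.set_printoptions(precision=4,suppress=True)
P=[bot.grab_frame("scene"),bot.grab_frame("top")]
a=P[1]["pixels"][95:255,245:345];b=P[0]["pixels"][170:320,220:380]
A=cv2.resize(a[:,:,::-1],None,fx=3.6,fy=3.6,interpolation=cv2.INTER_CUBIC);B=cv2.resize(b[:,:,::-1],None,fx=2.6,fy=2.6,interpolation=cv2.INTER_CUBIC)
C=np.zeros((580,790,3),np.uint8);C[:A.shape[0],:A.shape[1]]=A;C[:B.shape[0],370:370+B.shape[1]]=B
c=P[1]["pixels"][205:245,410:450];d=P[0]["pixels"][130:165,265:310]
c=cv2.resize(c[:,:,::-1],None,fx=4.2,fy=4.2);d=cv2.resize(d[:,:,::-1],None,fx=4.2,fy=4.2)
C[400:400+c.shape[0],380:380+c.shape[1]]=c;C[400:400+d.shape[0],570:570+d.shape[1]]=d
cv2.imwrite("pics/z.png",C)
for i,p in enumerate(P):
    for r in bot.regions_of(p,"tin_center")[:2]:
        m=np.array(r["region"]);
        hsv=cv2.cvtColor(np.array(p["pixels"]),cv2.COLOR_RGB2HSV)
        o=m&(hsv[:,:,1]>140)
        ys,xs=np.nonzero(m);yo,xo=np.nonzero(o)
        print(i,r["conf"],m.sum(),xs.mean(),ys.mean(),xs.min(),xs.max(),ys.min(),ys.max(),"orange",o.sum(),xo.mean() if o.sum() else 0,yo.mean() if o.sum() else 0)
        print("tin at z.026",onz(p,[xs.mean(),ys.mean()],.026))
        pts=np.array([onz(p,[x,y],.03)[:2] for x,y in zip(xs,ys)]);w,v=np.linalg.eigh(np.cov(pts.T));print(w**.5*12**.5,v[:,1],np.degrees(np.arctan2(*v[::-1,1])))
        if o.sum():print("orange",onz(p,[xo.mean(),yo.mean()],.03))
    for l in ["cabinet","door_hinge","door_push","chute_mouth","tin_center","tin_lid"]:
        q=bot.spot_point(p,l);print(i,l,[(np.round(t["position"],1),round(t["conf"],2)) for t in q[:2]])
E
```

```text
0 0.61 242 286.76446280991735 145.22727272727272 278 296 138 152 orange 35 294.37142857142857 144.14285714285714
tin at z.026 [ 0.4968 -0.2801  0.026 ]
[0.0518 0.0555] [-0.8097 -0.5869] -144.0638461003422
orange [ 0.477  -0.2692  0.03  ]
0 0.52 809 354.70580964153277 222.71817058096414 343 369 176 274 orange 617 354.20907617504054 225.59805510534846
tin at z.026 [0.4764 0.0574 0.026 ]
[0.0294 0.2934] [0.6629 0.7487] 48.47612096297259
orange [0.4843 0.0667 0.03  ]
0 cabinet [(array([293.3, 269.6]), 0.64)]
0 door_hinge [(array([347.7, 236.1]), 0.59), (array([343.4, 356.9]), 0.24)]
0 door_push [(array([361.9, 193.1]), 0.91)]
0 chute_mouth [(array([308.4, 228.4]), 0.79)]
0 tin_center [(array([286.2, 145.4]), 0.59)]
0 tin_lid [(array([295.5, 145.4]), 0.71)]
1 0.49 272 429.36764705882354 225.72058823529412 421 437 215 236 orange 56 427.60714285714283 233.10714285714286
tin at z.026 [ 0.4981 -0.2772  0.026 ]
[0.0367 0.055 ] [-0.9497  0.313 ] 161.75750506350698
orange [ 0.4776 -0.27    0.03  ]
1 cabinet [(array([299.2, 165. ]), 0.6)]
1 door_hinge [(array([258.3, 189.8]), 0.94)]
1 door_push [(array([300.3, 228.1]), 0.62)]
1 chute_mouth [(array([296.1, 172.8]), 0.7)]
1 tin_center [(array([430.7, 228.3]), 0.67), (array([424.8, 229. ]), 0.57)]
1 tin_lid [(array([427.5, 231.7]), 0.6)]
```

View pics/z.png

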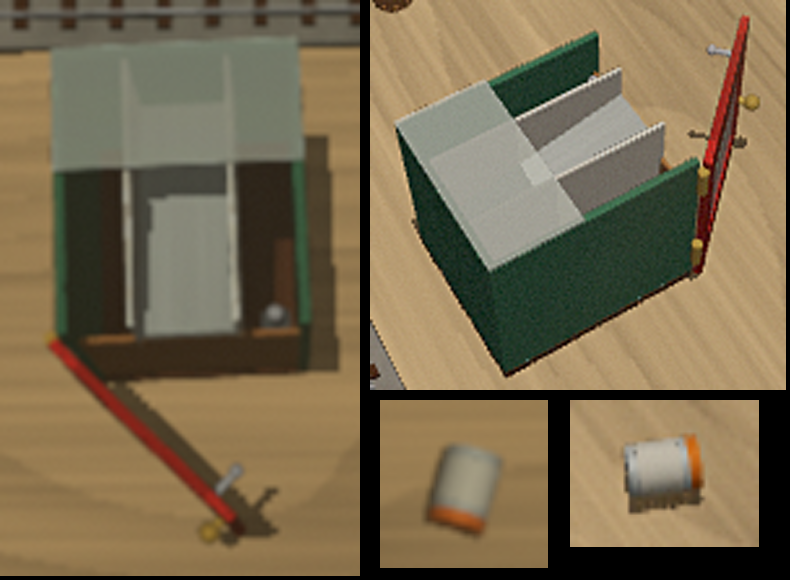

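```bash
python3 - <<'E'
from h import *
np.set_printoptions(precision=4,suppress=True)
P=[bot.grab_frame("scene"),bot.grab_frame("top")]
D=dict(tin=([286.8,145.2],[429.4,225.7]),lid=([295.5,144.5],[427.6,233.3]),
rearR=([230.8,216.9],[327.5,105.6]),rearL=([266.9,273.8],[259.4,108.3]),rfL=([302.7,254.2],[259.7,142.5]),rfR=([266.2,201.9],[329.2,139.4]),
gL=([333.1,217.7],[281.1,185.3]),gR=([316.5,196.5],[310.8,183.3]),doorfree=([364.2,176.9],[311.1,240.8]),hinge=([347.5,236],[258.6,188.5]),mouth=([307.6,228],[297,172.3]),push=([360.8,194.5],[301,230]))
X={}
for k,v in D.items():
    X[k],r=tri(P,v);print(k,X[k],r[0])
ang=lambda v:np.degrees(np.arctan2(v[1],v[0]))
print(ang(X['rfL']-X['rfR'])-90,ang(X['rearL']-X['rearR'])-90,ang(X['gL']-X['gR'])-90, ang(X['rearL']-X['rfL']),ang(X['rearR']-X['rfR']),'door',ang(X['doorfree']-X['hinge']))
E
```

```text
tin [ 0.4981 -0.2764  0.0298] 0.00033168630811576053
lid [ 0.4756 -0.2689  0.0289] 0.0019991938070053447
rearR [0.7789 0.0016 0.1918] 0.001071307284934986
rearL [0.7744 0.1696 0.1914] 0.0014000419102424488
rfL [0.6877 0.1661 0.1912] 9.087287542095783e-05
rfR [ 0.6923 -0.0007  0.1882] 0.002372437923251965
gL [0.582  0.1139 0.1863] 0.00024233220977326787
gR [0.5849 0.0437 0.1879] 0.0012607152376984706
doorfree [0.4508 0.0429 0.1776] 0.00037075017842513294
hinge [0.577  0.1681 0.1793] 0.000768583112448991
mouth [0.6269 0.0794 0.1358] 0.0008042681835217926
push [0.4773 0.0689 0.1553] 0.0009575711841050864
1.555512438547069 1.5327792971173864 2.366943047898758 2.2624954930516408 1.5210711143929163 door -135.20995909165947
```

Emit:
{"op": "carry_out", "data": {
  "rows": [
    [[0.033, 0, 0, -7], [0.066, 0, 0, -14], [0.1, 0, 0, -21], [0.13, 0, 0, -28], [0.165, 0, 0, -35], [0.2, 0, 0, -42], [0.24, -0.03, 0, -49], [0.27, -0.06, 0, -56], [0.3, -0.09, 0, -63], [0.33, -0.13, 0, -70], [0.36, -0.17, 0, -77], [0.38, -0.2, 0, -84]]
  ],
  "grip": 0.085
}}

```text
clock: 2.9
position: [0.4855, -0.3073, 0.2113]
tool_rot: [3.141, 0.0, 1.781]
force: [1.5, -0.5, -0.1]
grip_width: 0.0851
finger_force: 0.0
```

Emit:
{"op": "carry_out", "data": {
  "rows": [
    [[0.01, 0.006, 0.01, -7], [0.02, 0.012, 0.02, -14], [0.0277, 0.0187, 0.03, -21], [0.0277, 0.0187, 0.045, -28], [0.0277, 0.0187, 0.06, -35], [0.0277, 0.0187, 0.075, -42], [0.0277, 0.0187, 0.09, -49], [0.0277, 0.0187, 0.1, -56], [0.0277, 0.0187, 0.11, -59.5], [0.0277, 0.0187, 0.11, -59.5]]
  ]
}}

```text
clock: 3.73
position: [0.4967, -0.2781, 0.0994]
tool_rot: [3.141, -0.002, 2.816]
force: [-0.4, 0.2, 0.2]
grip_width: 0.0849
finger_force: 0.0
```

```bash
python3 - <<'E'
from h import *
P=[bot.grab_frame("scene"),bot.grab_frame("top")]
s=bot.observe();print(s["position"],s["tool_rot"],s["qpos"])
a=P[0]["pixels"][100:180,240:340];b=P[1]["pixels"][180:260,390:480]
r=lambda a:cv2.resize(a[:,:,::-1],(390,340),interpolation=cv2.INTER_CUBIC)
cv2.imwrite("pics/g1.png",np.hstack([r(a),r(b)]))
E
```

```text
[ 0.49759642 -0.2782794   0.10124548] [ 3.14128725e+00 -4.36645153e-04  2.81048810e+00] [ 0.861859    0.65236872 -0.65273578  1.81679465  0.51324126  0.84858218
  1.19879165]
```

View pics/g1.png

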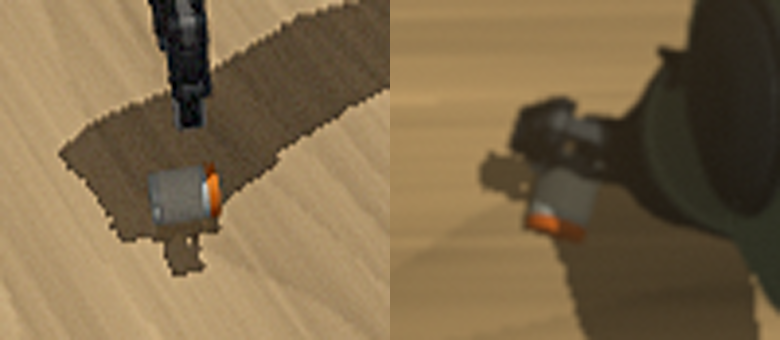

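The open fingers straddle the tin, which shows in the left crop at about (185,195), and the tool lines up with its axis. Next I descend and grip.

Emit:
{"op": "carry_out", "data": {
  "rows": [
    [[0, 0.001, 0.03, 0], [0, 0.001, 0.06, 0], [0, 0.001, 0.08, 0], [0, 0.001, 0.088, 0], [0, 0.001, 0.088, 0]]
  ]
}}

```text
clock: 4.25
position: [0.4977, -0.277, 0.0125]
tool_rot: [3.141, -0.001, 2.812]
force: [-0.0, -0.3, 0.4]
grip_width: 0.0853
finger_force: 0.0
```

Emit:
{"op": "carry_out", "data": {
  "rows": [
    [[0, 0, 0, 0], [0, 0, 0, 0], [0, 0, 0, 0], [0, 0, 0, 0], [0, 0, 0, 0], [0, 0, 0, 0], [0, 0, 0, 0], [0, 0, 0, 0], [0, 0, 0, 0], [0, 0, 0, 0]]
  ],
  "grip": 0.02,
  "grip_force": 40
}}

```text
clock: 5.08
position: [0.4983, -0.2781, 0.0143]
tool_rot: [-3.14, 0.001, 2.813]
force: [-3.1, -1.1, 13.3]
grip_width: 0.0275
finger_force: 36.4
```

```bash
python3 - <<'E'
from h import *
P=[bot.grab_frame("scene"),bot.grab_frame("top")]
s=bot.observe();print(s["position"],s["tool_rot"],s["force"],s["moment"],s["grip_width"],s["finger_force"])
a=P[0]["pixels"][110:180,250:330];b=P[1]["pixels"][190:260,390:470]
r=lambda a:cv2.resize(a[:,:,::-1],(400,350),interpolation=cv2.INTER_CUBIC)
cv2.imwrite("pics/g2.png",np.hstack([r(a),r(b)]))
for p,n in zip(P,"st"):
    for X in ([.498,-.2775,.026],[.498,-.2775,.033]): print(n,proj(p,X))
E
```

```text
[ 0.49828559 -0.2781256   0.01431032] [-3.14047025e+00  1.28866632e-03  2.81263623e+00] [-3.03251848 -1.10532076 12.66797613] [-0.40011254  0.76565102  0.06464826] 0.02757061021919214 36.38230919837952
s [286.81703514 145.92242113]
s [286.70725252 144.23608051]
t [429.48349111 225.76862588]
t [430.19888297 225.5124199 ]
```

View pics/g2.png

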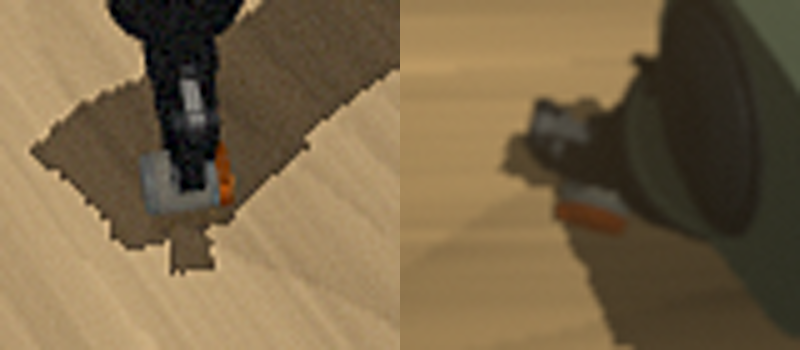

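```bash
python3 - <<'E'
from h import *
p=bot.grab_frame("scene")
for off in (.014,.025):
  for z in (.014,.025,.037):
    X=np.array([.498,-.278,z])+off*np.array([.326,.945,0]);print(off,z,(proj(p,X)-[250,110])*5)
E
```

```text
0.014 0.014 [188.32114219 210.11887281]
0.014 0.025 [187.48242334 197.03251476]
0.014 0.037 [186.55609108 182.57740547]
0.025 0.014 [191.25908624 223.39680757]
0.025 0.025 [190.43397441 210.32899479]
0.025 0.037 [189.52261493 195.89349355]
```

Emit:
{"op": "carry_out", "data": {
  "rows": [
    [[0, 0, 0, 0], [0, 0, 0, 0], [0, 0, 0, 0], [0, 0, 0, 0], [0, 0, 0, 0]]
  ],
  "grip": 0.06
}}

```text
clock: 5.65
position: [0.498, -0.2773, 0.0132]
tool_rot: [3.142, -0.0, 2.813]
force: [-0.8, 1.0, 0.6]
grip_width: 0.0599
finger_force: 0.0
```

```bash
python3 - <<'E'
from h import *
P=[bot.grab_frame("scene"),bot.grab_frame("top")]
s=bot.observe();print(s["position"],s["tool_rot"],s["force"],s["grip_width"],s["finger_force"])
a=P[0]["pixels"][110:180,250:330];b=P[1]["pixels"][190:260,390:470]
r=lambda a:cv2.resize(a[:,:,::-1],(400,350),interpolation=cv2.INTER_CUBIC)
cv2.imwrite("pics/g3.png",np.hstack([r(a),r(b)]))
p=P[0]
for off in (.03,.043):
  for z in (.014,.025,.037):
    X=np.array([.498,-.278,z])+off*np.array([.326,.945,0]);print(off,z,(proj(p,X)-[250,110])*5)
for z in (.1,.113,.13):
    X=np.array([.498,-.278,z])+.055*np.array([.326,.945,0]);print('g1',z,proj(p,X),'seen 288.7,129.9')
E
```

```text
[ 0.49797109 -0.27725288  0.01315347] [ 3.14151086e+00 -7.79937891e-05  2.81334893e+00] [-0.29781923  0.42849845 -0.24811503] 0.05973736726180609 0.0
0.03 0.014 [192.60355335 229.47297657]
0.03 0.025 [191.78472456 216.41390654]
0.03 0.037 [190.88027961 201.98766204]
0.043 0.014 [196.12592323 245.39162814]
0.043 0.025 [195.32372266 232.35622545]
0.043 0.037 [194.43757967 217.95507735]
g1 0.1 [288.60011164 140.82385902] seen 288.7,129.9
g1 0.113 [288.39526632 137.43145549] seen 288.7,129.9
g1 0.13 [288.12273984 132.91742047] seen 288.7,129.9
```

View pics/g3.png

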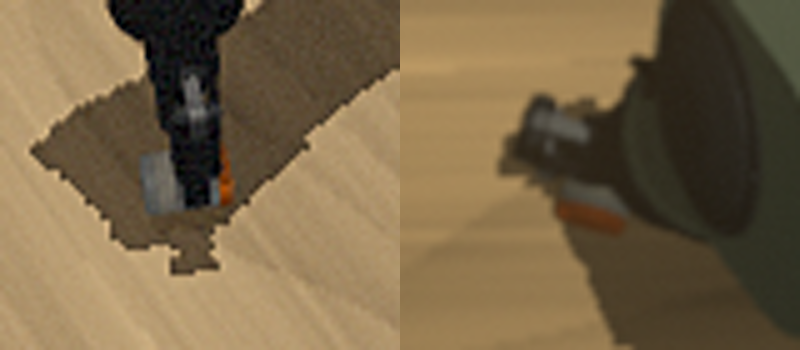

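The fingertips end near (190,207) in the left crop. That puts them at about z 0.038, roughly 20 mm higher than the TCP reading implies, so the first grip was on the tin's upper side. I'll go lower in steps and watch the force.

Emit:
{"op": "carry_out", "data": {
  "rows": [
    [[0, 0, 0.004, 0], [0, 0, 0.008, 0], [0, 0, 0.011, 0], [0, 0, 0.013, 0], [0, 0, 0.013, 0]]
  ]
}}

```text
clock: 6.17
position: [0.4977, -0.2771, -0.0004]
tool_rot: [3.141, -0.001, 2.813]
force: [-0.6, 0.0, -0.5]
grip_width: 0.06
finger_force: 0.0
```

Emit:
{"op": "carry_out", "data": {
  "rows": [
    [[0, 0, 0.002, 0], [0, 0, 0.003, 0], [0, 0, 0.003, 0], [0, 0, 0.003, 0]]
  ]
}}

```text
clock: 6.5
position: [0.498, -0.2773, -0.0028]
tool_rot: [3.142, -0.0, 2.813]
force: [-0.5, 0.0, -0.1]
grip_width: 0.0597
finger_force: 0.0
```

Emit:
{"op": "carry_out", "data": {
  "rows": [
    [[0, 0, 0, 0], [0, 0, 0, 0], [0, 0, 0, 0], [0, 0, 0, 0], [0, 0, 0, 0], [0, 0, 0, 0], [0, 0, 0, 0]]
  ],
  "grip": 0.025,
  "grip_force": 30
}}

```text
clock: 7.08
position: [0.4981, -0.2773, -0.0026]
tool_rot: [-3.142, 0.0, 2.813]
force: [-1.2, 0.8, 6.4]
grip_width: 0.035
finger_force: 29.5
```

Emit:
{"op": "carry_out", "data": {
  "rows": [
    [[0, 0, 0, 0], [0, 0, 0, 0], [0, 0, 0, 0], [0, 0, 0.002, 0], [0, 0, 0.004, 0], [0, 0, 0.006, 0], [0, 0, 0.006, 0]]
  ],
  "grip": 0.055
}}

```text
clock: 7.67
position: [0.4977, -0.2772, -0.0093]
tool_rot: [3.141, -0.001, 2.813]
force: [-1.6, 0.9, -0.0]
grip_width: 0.055
finger_force: 0.0
```

Emit:
{"op": "carry_out", "data": {
  "rows": [
    [[0, 0, 0, 0], [0, 0, 0, 0], [0, 0, 0, 0], [0, 0, 0, 0], [0, 0, 0, 0], [0, 0, 0, 0], [0, 0, 0, 0]]
  ],
  "grip": 0.025
}}

```text
clock: 8.25
position: [0.498, -0.2773, -0.0087]
tool_rot: [-3.142, 0.0, 2.813]
force: [-1.5, 1.1, 2.3]
grip_width: 0.0352
finger_force: 29.8
```

Emit:
{"op": "carry_out", "data": {
  "rows": [
    [[0, 0, -0.01, 0], [0, 0, -0.025, 0], [0, 0, -0.05, 0], [0, 0, -0.08, 0], [0, 0, -0.11, 0], [0, 0, -0.14, 0], [0, 0, -0.17, 0], [0, 0, -0.2, 0], [0, 0, -0.215, 0], [0, 0, -0.22, 0], [0, 0, -0.22, 0]]
  ]
}}

```text
clock: 9.17
position: [0.4982, -0.2776, 0.2125]
tool_rot: [-3.141, 0.002, 2.813]
force: [0.0, 0.1, -1.9]
grip_width: 0.0352
finger_force: 30.2
```

```bash
python3 - <<'E'
from h import *
np.set_printoptions(precision=4,suppress=True)
s=bot.observe();yaw=s["tool_rot"][2];print(s["position"],yaw,s["qpos"],s["grip_width"])
P=[bot.grab_frame("scene"),bot.grab_frame("top")]
for l in ["tin_center","tin_lid"]:
    q=[bot.spot_point(p,l) for p in P]
    for i in (0,1): print(l,i,[(np.round(a["position"],1),round(a["conf"],2)) for a in q[i][:2]])
    if q[0] and q[1]: print(*tri(P,[q[0][0]["position"],q[1][0]["position"]]))
d=np.array([.630,.081,.205])-s["position"];Rm=R.from_euler("xyz",s["tool_rot"]).as_matrix();print(Rm.T@d, np.degrees(yaw)-91.8)
a=P[0]["pixels"][40:180,220:420];b=P[1]["pixels"][150:290,360:560]
r=lambda a:cv2.resize(a[:,:,::-1],(400,280),interpolation=cv2.INTER_CUBIC)
cv2.imwrite("pics/g4.png",np.hstack([r(a),r(b)]))
E
```

```text
[ 0.4982 -0.2776  0.2125] 2.81312146689717 [ 0.9214  0.5176 -0.7327  1.7212  0.3917  1.0527  1.299 ] 0.035229124066420696
tin_center 0 [(array([233.8, 172.2]), 0.6), (array([280.8,  87.8]), 0.54)]
tin_center 1 [(array([456.7, 216.6]), 0.57)]
[ 0.5833 -0.4744 -0.2471] [0.03355762566801617, 0.03355762566801628]
tin_lid 0 [(array([294.4,  82.7]), 0.49)]
tin_lid 1 [(array([454.2, 223.8]), 0.52)]
[ 0.4762 -0.2605  0.2611] [0.0032841097641307794, 0.003284109764130776]
[-0.0091  0.3819  0.0073] 69.37998731085897
```

View pics/g4.png

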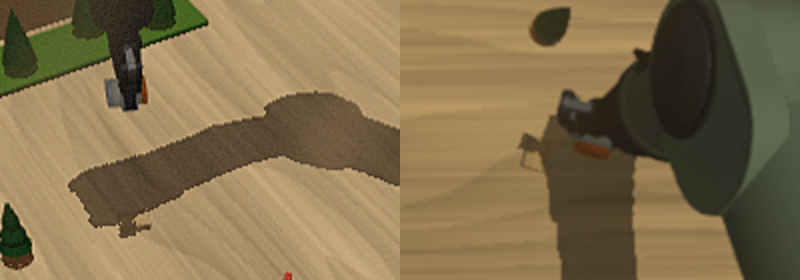

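The tin is held level, at left crop (127,95), with the lid to its right. Carrying it over the mouth.

Emit:
{"op": "carry_out", "data": {
  "rows": [
    [[-0.001, 0.015, 0, 4], [-0.002, 0.045, 0, 10], [-0.003, 0.08, 0, 17], [-0.004, 0.115, 0, 24], [-0.005, 0.15, 0, 31], [-0.006, 0.19, 0, 38], [-0.007, 0.225, 0, 45], [-0.008, 0.26, 0, 52], [-0.009, 0.3, 0, 59], [-0.009, 0.335, 0, 65], [-0.009, 0.365, 0, 69.4], [-0.009, 0.382, 0.005, 69.4]]
  ]
}}

```text
clock: 10.47
position: [0.6301, 0.0861, 0.2062]
tool_rot: [3.141, -0.002, 1.6]
force: [0.4, 0.8, -0.3]
grip_width: 0.035
finger_force: 30.3
```

Emit:
{"op": "carry_out", "data": {
  "rows": [
    [[0, 0, 0, 0], [0, 0, 0, 0], [0, 0, 0, 0]]
  ]
}}

```text
clock: 10.72
position: [0.6294, 0.0807, 0.2056]
tool_rot: [-3.141, 0.001, 1.602]
force: [0.6, -1.1, -2.2]
grip_width: 0.0352
finger_force: 30.3
```

```bash
python3 - <<'E'
from h import *
np.set_printoptions(precision=4,suppress=True)
s=bot.observe();yaw=s["tool_rot"][2];print(s["position"],np.degrees(yaw),s["qpos"],s["grip_width"])
P=[bot.grab_frame("scene"),bot.grab_frame("top")]
for l in ["tin_center","tin_lid"]:
    q=[bot.spot_point(p,l) for p in P]
    for i in (0,1): print(l,i,[(np.round(a["position"],1),round(a["conf"],2)) for a in q[i][:2]])
    if q[0] and q[1]: print(*tri(P,[q[0][0]["position"],q[1][0]["position"]]))
c=np.array([.630,.081,.24]);u=np.array([np.cos(yaw),np.sin(yaw),0])
for n,X in dict(c=c,lid=c+.025*u,base=c-.025*u).items(): print(n,proj(P[0],X),proj(P[1],X))
d=np.array([.630,.081,.205])-s["position"];Rm=R.from_euler("xyz",s["tool_rot"]).as_matrix();print(Rm.T@d)
a=P[0]["pixels"][130:330,210:410];b=P[1]["pixels"][90:260,230:400]
r=lambda a:cv2.resize(a[:,:,::-1],(400,400),interpolation=cv2.INTER_CUBIC)
cv2.imwrite("pics/g5.png",np.hstack([r(a),r(b)]))
E
```

```text
[0.6294 0.0807 0.2056] 91.78242590180564 [ 0.0899  0.5784 -0.4741  1.5603  0.2881  1.0741 -0.4254] 0.03521125355739868
tin_center 0 [(array([303.7, 201.4]), 0.56), (array([314. , 207.5]), 0.51)]
tin_center 1 []
tin_lid 0 [(array([314.5, 210.6]), 0.7)]
tin_lid 1 []
c [306.4548 201.0715] [292.9476 159.4478]
lid [312.5975 208.9732] [281.9008 159.9166]
base [300.4638 193.3648] [304.0015 158.9786]
[0.0003 0.0006 0.0006]
```

View pics/g5.png

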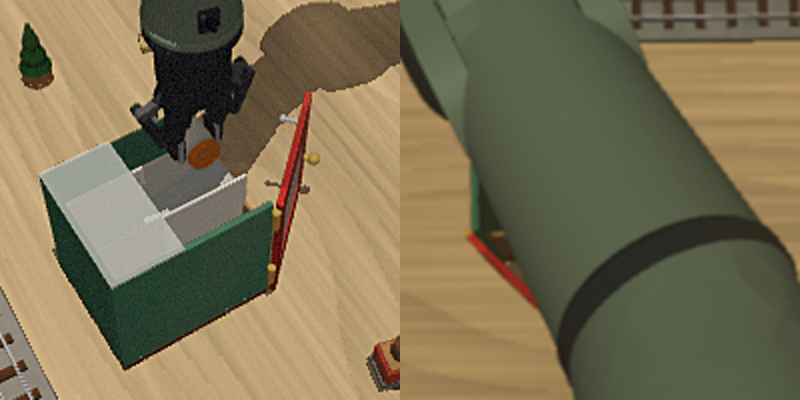

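The lid faces the hinge side, at (312,206) in the full scene picture, and the tin sits centred above the chute. Lowering now.

Emit:
{"op": "carry_out", "data": {
  "rows": [
    [[0, -0.003, 0.01, 0], [0, -0.003, 0.025, 0], [0, -0.003, 0.04, 0], [0, -0.003, 0.05, 0], [0, -0.003, 0.058, 0], [0, -0.003, 0.064, 0], [0, -0.003, 0.068, 0], [0, -0.003, 0.07, 0], [0, -0.003, 0.07, 0], [0, -0.003, 0.07, 0]]
  ]
}}

```text
clock: 11.85
position: [0.6269, 0.0814, 0.1366]
tool_rot: [3.141, -0.0, 1.602]
force: [-0.5, 0.1, -2.0]
grip_width: 0.0347
finger_force: 30.3
```

Emit:
{"op": "carry_out", "data": {
  "rows": [
    [[0, 0, 0.001, 0], [0, 0, 0.002, 0], [0, 0, 0.003, 0], [0, 0, 0.003, 0]]
  ]
}}

```text
clock: 12.18
position: [0.6266, 0.0812, 0.1331]
tool_rot: [-3.142, 0.0, 1.602]
force: [0.2, -0.1, -0.5]
grip_width: 0.035
finger_force: 30.3
```

```bash
python3 - <<'E'
from h import *
np.set_printoptions(precision=4,suppress=True)
s=bot.observe();print(s["position"],s["force"],s["moment"],s["grip_width"])
P=[bot.grab_frame("scene")]
save(P[0],"s6.png")
a=P[0]["pixels"][160:290,220:390]
cv2.imwrite("pics/g6.png",cv2.resize(a[:,:,::-1],(680,520),interpolation=cv2.INTER_CUBIC))
print(bot.spot_point(P[0],"tin_lid"),proj(P[0],[.6265,.081+.025,.167]))
E
```

```text
[0.6266 0.0812 0.1331] [ 0.1997 -0.105  -0.5445] [-0.0604  0.0167 -0.0335] 0.03496977593254319
[{'position': [313.3, 224.5], 'conf': 0.5}] [313.8263 228.4031]
```

View pics/g6.png

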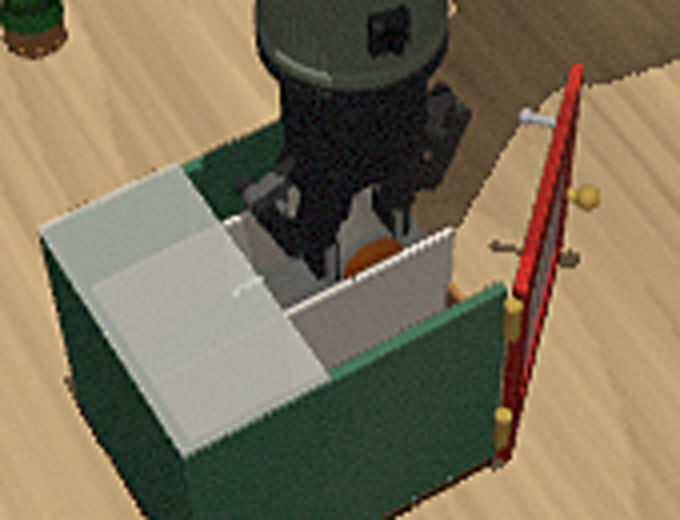

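The tin is inside the chute between the guides, with the lid at crop (375,258) on the hinge side. I'll feel for the ramp.

Emit:
{"op": "carry_out", "data": {
  "rows": [
    [[0, 0, 0.001, 0], [0, 0, 0.002, 0], [0, 0, 0.003, 0], [0, 0, 0.003, 0]]
  ]
}}

```text
clock: 12.62
position: [0.6265, 0.0813, 0.13]
tool_rot: [-3.141, 0.0, 1.602]
force: [-0.4, -0.4, -1.1]
grip_width: 0.0349
finger_force: 30.3
```

Emit:
{"op": "carry_out", "data": {
  "rows": [
    [[0, 0, 0.001, 0], [0, 0, 0.002, 0], [0, 0, 0.002, 0]]
  ]
}}

```text
clock: 12.87
position: [0.6268, 0.0813, 0.1291]
tool_rot: [3.141, 0.0, 1.602]
force: [-5.3, -0.7, 13.1]
grip_width: 0.0349
finger_force: 35.6
```

Emit:
{"op": "carry_out", "data": {
  "rows": [
    [[0, 0, -0.001, 0], [0, 0, -0.002, 0], [0, 0, -0.002, 0], [0, 0, -0.002, 0]]
  ]
}}

```text
clock: 13.2
position: [0.6266, 0.0813, 0.1301]
tool_rot: [-3.142, -0.0, 1.602]
force: [0.3, -0.0, -1.2]
grip_width: 0.0351
finger_force: 30.2
```

Emit:
{"op": "carry_out", "data": {
  "rows": [
    [[0, 0, 0, 0], [0, 0, 0, 0], [0, 0, 0, 0], [0, 0, 0, 0], [0, 0, -0.002, 0], [0, 0, -0.008, 0], [0, 0, -0.02, 0], [0, 0, -0.035, 0], [0, 0, -0.055, 0], [0, 0, -0.08, 0], [0, 0, -0.1, 0], [0, 0, -0.12, 0]]
  ],
  "grip": 0.052
}}

```text
clock: 14.2
position: [0.6267, 0.0814, 0.2528]
tool_rot: [3.14, -0.0, 1.602]
force: [0.5, -1.6, -0.1]
grip_width: 0.052
finger_force: 0.0
```

Emit:
{"op": "carry_out", "data": {
  "rows": [
    [[0.01, -0.03, 0, 0], [0.03, -0.06, 0, 0], [0.06, -0.09, 0, 0], [0.09, -0.12, 0, 0], [0.12, -0.15, 0, 0], [0.14, -0.18, 0, 0], [0.15, -0.18, 0, 0], [0.15, -0.18, 0, 0]]
  ],
  "grip": 0.0
}}

```text
clock: 14.87
position: [0.4409, 0.2282, 0.2518]
tool_rot: [3.14, -0.001, 1.606]
force: [0.8, 0.6, -0.0]
grip_width: 0.0002
finger_force: 0.0
```

```bash
python3 - <<'E'
from h import *
np.set_printoptions(precision=4,suppress=True)
s=bot.observe();print(s["position"],s["tool_rot"],s["force"],s["grip_width"],s["qpos"])
P=[bot.grab_frame("scene"),bot.grab_frame("top")]
for l in ["tin_center","tin_lid","door_push","door_hinge"]:
    q=[bot.spot_point(p,l) for p in P]
    for i in (0,1): print(l,i,[(np.round(a["position"],1),round(a["conf"],2)) for a in q[i][:2]])
    if q[0] and q[1]: print(*tri(P,[q[0][0]["position"],q[1][0]["position"]]))
c=np.array([.678,.0823,0]);ex=np.array([np.cos(.031),np.sin(.031),0])
X=c+.072*ex+[0,0,.128];print("expected tin",proj(P[0],X),proj(P[1],X))
a=P[0]["pixels"][130:330,210:410];b=P[1]["pixels"][90:260,230:400]
r=lambda a:cv2.resize(a[:,:,::-1],(400,400),interpolation=cv2.INTER_CUBIC)
cv2.imwrite("pics/g7.png",np.hstack([r(a),r(b)]))
E
```

```text
[0.4409 0.2282 0.2518] [ 3.1395 -0.0009  1.6063] [ 0.8202  0.6489 -0.0296] 0.0002063024049214308 [-0.1227  0.314  -0.5919  1.8611  0.2037  1.0244 -0.7626]
tin_center 0 []
tin_center 1 [(array([213.7, 167.6]), 0.69)]
tin_lid 0 []
tin_lid 1 []
door_push 0 []
door_push 1 [(array([299.9, 228.8]), 0.88), (array([258.2, 185. ]), 0.21)]
door_hinge 0 [(array([345.2, 235.2]), 0.63), (array([341.5, 356.5]), 0.22)]
door_hinge 1 [(array([260.9, 187. ]), 0.54)]
[0.5804 0.1631 0.1787] [0.0002304541899499121, 0.00023045418994981136]
expected tin [261.2375 254.3057] [295.5849 127.1142]
```

View pics/g7.png

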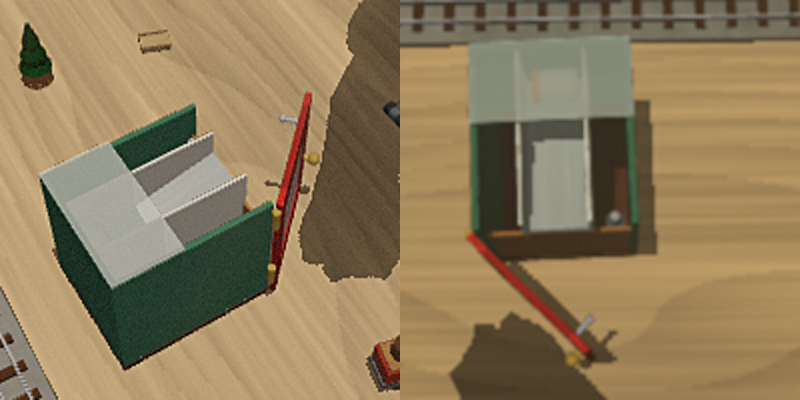

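The tin shows through the clear roof at top crop (555,85), where a tin lying at the rear wall should appear, with a hint of orange on the hinge side. The door is untouched and the cradle is empty. Now I'll plan the door push.

```bash
python3 - <<'E'
from h import *
np.set_printoptions(precision=4,suppress=True)
s=bot.observe();Rm=R.from_euler("xyz",s["tool_rot"]).as_matrix();p0=s["position"]
H=np.array([.579,.166,0])
def T(th,d,z=.135):
    a=np.radians(1.8-th);n=np.array([np.cos(a),np.sin(a),0]);u=np.array([n[1],-n[0],0])
    return H+.13*u-(.009+d)*n+[0,0,z]
st=T(47,.05)
print("to start",Rm.T@(st-p0),st)
for th,d in [(47,.02),(47,.015),(42,.015),(36,.015),(30,.015),(24,.015),(18,.015),(12,.015),(8,.015),(5,.015),(0,.015)]:
    print(th,d,T(th,d)[:2],(Rm.T@(T(th,d)-st))[:2])
E
```

```text
to start [-0.109  -0.0004  0.1151] [0.4452 0.1163 0.135 ]
47 0.02 [0.4663 0.095 ] [-0.0219  0.0205]
47 0.015 [0.4698 0.0914] [-0.0256  0.0239]
42 0.015 [0.4768 0.0822] [-0.035   0.0305]
36 0.015 [0.4861 0.072 ] [-0.0455  0.0395]
30 0.015 [0.4964 0.0628] [-0.055   0.0496]
24 0.015 [0.5077 0.0547] [-0.0634  0.0606]
18 0.015 [0.5197 0.0479] [-0.0706  0.0724]
12 0.015 [0.5324 0.0423] [-0.0766  0.0849]
8 0.015 [0.5411 0.0394] [-0.0798  0.0935]
5 0.015 [0.5478 0.0375] [-0.0818  0.1001]
0 0.015 [0.5591 0.0353] [-0.0844  0.1114]
```

Emit:
{"op": "carry_out", "data": {
  "rows": [
    [[-0.03, 0, 0, 0], [-0.06, 0, 0, 0], [-0.09, 0, 0, 0], [-0.109, 0, 0.02, 0], [-0.109, 0, 0.05, 0], [-0.109, 0, 0.08, 0], [-0.109, 0, 0.105, 0], [-0.109, 0, 0.115, 0], [-0.109, 0, 0.115, 0], [-0.109, 0, 0.115, 0]]
  ]
}}

```text
clock: 16.2
position: [0.4457, 0.1169, 0.1358]
tool_rot: [-3.141, -0.0, 1.602]
force: [-0.1, 0.4, 0.7]
grip_width: 0.0002
finger_force: 0.0
```

Emit:
{"op": "carry_out", "data": {
  "rows": [
    [[-0.006, 0.006, 0, 0], [-0.011, 0.011, 0, 0], [-0.016, 0.015, 0, 0], [-0.02, 0.018, 0, 0], [-0.022, 0.0205, 0, 0], [-0.0238, 0.0222, 0, 0], [-0.0256, 0.0239, 0, 0], [-0.0285, 0.026, 0, 0], [-0.0315, 0.028, 0, 0], [-0.035, 0.0305, 0, 0], [-0.038, 0.033, 0, 0], [-0.0405, 0.035, 0, 0]]
  ]
}}

```text
clock: 17.2
position: [0.482, 0.0769, 0.1352]
tool_rot: [-3.142, -0.0, 1.602]
force: [-0.6, 1.0, -0.4]
grip_width: -0.0002
finger_force: 0.3
```

Emit:
{"op": "carry_out", "data": {
  "rows": [
    [[-0.003, 0.0025, 0, 0], [-0.006, 0.0055, 0, 0], [-0.01, 0.01, 0, 0], [-0.0145, 0.0146, 0, 0], [-0.0187, 0.02, 0, 0], [-0.0229, 0.0256, 0, 0], [-0.0265, 0.0315, 0, 0], [-0.0301, 0.0374, 0, 0], [-0.033, 0.0435, 0, 0], [-0.035, 0.0475, 0, 0], [-0.0361, 0.0499, 0, 0], [-0.0361, 0.0499, 0, 0]]
  ]
}}

```text
clock: 18.2
position: [0.5332, 0.0425, 0.1351]
tool_rot: [3.142, -0.0, 1.602]
force: [0.4, -0.2, -0.1]
grip_width: 0.0002
finger_force: 0.0
```

```bash
python3 - <<'E'
from h import *
np.set_printoptions(precision=4,suppress=True)
P=[bot.grab_frame("scene"),bot.grab_frame("top")]
s=bot.observe();print(s["position"],s["force"])
for p in P:
    hsv=cv2.cvtColor(np.array(p["pixels"]),cv2.COLOR_RGB2HSV)
    for r in bot.regions_of(p,"door_push")[:1]:
        m=np.array(r["region"]);ys,xs=np.nonzero(m);print(r["conf"],m.sum())
        pts=np.array([onz(p,[x,y],.188)[:2] for x,y in zip(xs,ys)])
        if p is P[1]:
            v=np.linalg.svd(pts-pts.mean(0))[2][0];print("dir",np.degrees(np.arctan2(v[1],v[0])),pts.mean(0),pts[:,1].min(),pts[np.argmin(pts[:,1])])
E
```

```text
[0.5326 0.0428 0.1352] [ 0.3127 -0.5173 -0.6582]
0.6 759
0.37 17
dir -139.8558723266644 [0.5707 0.1636] 0.15875707095022454 [0.5661 0.1588]
```

Emit:
{"op": "carry_out", "data": {
  "rows": [
    [[-0.0005, 0.0015, 0, 0], [-0.001, 0.003, 0, 0], [-0.0015, 0.0045, 0, 0], [-0.002, 0.006, 0, 0], [-0.0025, 0.0075, 0, 0], [-0.003, 0.0085, 0, 0], [-0.003, 0.0085, 0, 0]]
  ]
}}

```text
clock: 18.98
position: [0.5415, 0.0399, 0.1352]
tool_rot: [3.141, -0.0, 1.602]
force: [0.3, -1.0, -0.5]
grip_width: 0.0002
finger_force: 0.0
```

Emit:
{"op": "carry_out", "data": {
  "rows": [
    [[-0.0005, 0.0015, 0, 0], [-0.001, 0.003, 0, 0], [-0.0015, 0.0045, 0, 0], [-0.0015, 0.0055, 0, 0], [-0.0015, 0.0055, 0, 0]]
  ]
}}

```text
clock: 19.4
position: [0.5471, 0.0386, 0.1352]
tool_rot: [3.141, -0.0, 1.602]
force: [0.2, -0.2, 0.0]
grip_width: 0.0002
finger_force: 0.0
```

Emit:
{"op": "carry_out", "data": {
  "rows": [
    [[0, 0.001, 0, 0], [0, 0.002, 0, 0], [0, 0.003, 0, 0], [0, 0.003, 0, 0]]
  ]
}}

```text
clock: 19.73
position: [0.5499, 0.0387, 0.1352]
tool_rot: [-3.142, 0.0, 1.602]
force: [-0.3, 0.7, 1.6]
grip_width: 0.0
finger_force: 0.2
```

Emit:
{"op": "carry_out", "data": {
  "rows": [
    [[0, 0.001, 0, 0], [0, 0.002, 0, 0], [0, 0.002, 0, 0]]
  ]
}}

```text
clock: 19.98
position: [0.5509, 0.0386, 0.1351]
tool_rot: [-3.14, 0.001, 1.602]
force: [-8.1, -1.6, 5.8]
grip_width: 0.0001
finger_force: 4.2
```

Emit:
{"op": "carry_out", "data": {
  "rows": [
    [[0, 0.001, 0, 0], [0, 0.002, 0, 0], [0, 0.002, 0, 0]]
  ]
}}

```text
clock: 20.23
position: [0.5529, 0.0384, 0.1351]
tool_rot: [-3.139, 0.001, 1.602]
force: [-6.4, -2.5, 4.5]
grip_width: 0.0001
finger_force: 3.3
```

Emit:
{"op": "carry_out", "data": {
  "rows": [
    [[0, 0.001, 0, 0], [0, 0.002, 0, 0], [0, 0.002, 0, 0]]
  ]
}}

```text
clock: 20.48
position: [0.5555, 0.0386, 0.1351]
tool_rot: [-3.141, 0.001, 1.602]
force: [-0.9, -1.6, -0.4]
grip_width: 0.0
finger_force: 0.7
```

Emit:
{"op": "carry_out", "data": {
  "rows": [
    [[0, 0.0008, 0, 0], [0, 0.0015, 0, 0], [0, 0.0015, 0, 0]]
  ]
}}

```text
clock: 20.73
position: [0.5573, 0.0388, 0.1351]
tool_rot: [-3.141, 0.0, 1.602]
force: [-1.5, -0.5, -0.1]
grip_width: 0.0002
finger_force: 0.6
```

Emit:
{"op": "carry_out", "data": {
  "rows": [
    [[0, 0.0008, 0, 0], [0, 0.0015, 0, 0], [0, 0.0015, 0, 0]]
  ]
}}

```text
clock: 20.98
position: [0.559, 0.0391, 0.1351]
tool_rot: [3.142, -0.0, 1.602]
force: [-2.1, -1.2, 0.1]
grip_width: -0.0002
finger_force: 1.0
```

Emit:
{"op": "carry_out", "data": {
  "rows": [
    [[0, 0.0007, 0, 0], [0, 0.0012, 0, 0], [0, 0.0012, 0, 0]]
  ]
}}

```text
clock: 21.23
position: [0.5591, 0.039, 0.1351]
tool_rot: [-3.14, 0.0, 1.602]
force: [-9.9, -2.6, 6.6]
grip_width: -0.0003
finger_force: 5.1
```

```bash
python3 - <<'E'
from h import *
np.set_printoptions(precision=4,suppress=True)
P=[bot.grab_frame("scene"),bot.grab_frame("top")]
s=bot.observe();print(s["position"],s["force"],s["qpos"])
for p in P:
  print([(np.round(t["position"],1),t["conf"]) for t in bot.spot_point(p,"door_push")[:2]])
  for th in (0,2,4):
    a=np.radians(1.8-th);n=np.array([np.cos(a),np.sin(a),0]);u=np.array([n[1],-n[0],0])
    print(th,proj(p,np.array([.579,.166,.188])+.169*u-.009*n))
  hsv=cv2.cvtColor(np.array(p["pixels"]),cv2.COLOR_RGB2HSV)
  m=((hsv[:,:,0]<6)|(hsv[:,:,0]>174))&(hsv[:,:,1]>170)&(hsv[:,:,2]>70)
  m[:,:240]=0;m[:,380:]=0;m[:150]=0;m[290:]=0
  ys,xs=np.nonzero(m);print(m.sum(),[(x,ys[xs==x].min(),ys[xs==x].max()) for x in sorted(set(xs))[::4]])
E
```

```text
[0.5591 0.0391 0.1351] [-10.0511  -2.6107   5.34  ] [ 0.1548  0.5485 -0.4586  1.8248  0.3144  0.8425 -0.4261]
[(array([315.1, 198.9]), 0.64)]
0 [309.4653 181.2576]
2 [311.7002 180.3644]
4 [313.9681 179.5331]
235 [(np.int64(309), np.int64(193), np.int64(194)), (np.int64(320), np.int64(194), np.int64(203)), (np.int64(324), np.int64(199), np.int64(208)), (np.int64(328), np.int64(204), np.int64(214)), (np.int64(332), np.int64(209), np.int64(213)), (np.int64(336), np.int64(213), np.int64(225)), (np.int64(340), np.int64(219), np.int64(231)), (np.int64(344), np.int64(224), np.int64(273)), (np.int64(348), np.int64(228), np.int64(232))]
[]
0 [330.2658 187.4324]
2 [330.2003 189.8772]
4 [330.0474 192.324 ]
50 [(np.int64(262), np.int64(189), np.int64(191)), (np.int64(266), np.int64(188), np.int64(191)), (np.int64(270), np.int64(188), np.int64(191)), (np.int64(274), np.int64(189), np.int64(191))]
```

The force rose to about 10 N, fell off, then hit a rigid stop 8.5 mm further on, which matches the catch snapping and the door reaching 0. Backing off to check.

Emit:
{"op": "carry_out", "data": {
  "rows": [
    [[0, -0.004, 0, 0], [0, -0.015, 0, 0], [0, -0.03, 0, 0], [0, -0.05, -0.01, 0], [0, -0.07, -0.04, 0], [0, -0.08, -0.07, 0], [0.03, -0.09, -0.1, 0], [0.06, -0.09, -0.12, 0], [0.09, -0.09, -0.12, 0], [0.12, -0.09, -0.12, 0], [0.12, -0.09, -0.12, 0], [0.12, -0.09, -0.12, 0]]
  ]
}}

```text
clock: 22.43
position: [0.4662, 0.158, 0.2554]
tool_rot: [3.141, -0.001, 1.605]
force: [0.6, 0.3, 0.2]
grip_width: 0.0001
finger_force: 0.0
```

```bash
python3 - <<'E'
from h import *
np.set_printoptions(precision=4,suppress=True)
P=[bot.grab_frame("scene"),bot.grab_frame("top")]
s=bot.observe();print(s["position"],s["force"])
for p in P:
  for th in (0,2,4):
    a=np.radians(1.8-th);n=np.array([np.cos(a),np.sin(a),0]);u=np.array([n[1],-n[0],0])
    print(th,[proj(p,np.array([.579,.166,.188])+t*u-.005*n) for t in (0.005,.08,.165)])
  hsv=cv2.cvtColor(np.array(p["pixels"]),cv2.COLOR_RGB2HSV)
  m=((hsv[:,:,0]<6)|(hsv[:,:,0]>174))&(hsv[:,:,1]>150)&(hsv[:,:,2]>60)
  m[:,:240]=0;m[:,380:]=0;m[:150]=0;m[290:]=0
  ys,xs=np.nonzero(m);print(m.sum(),[(int(x),int(ys[xs==x].min()),int(ys[xs==x].max())) for x in sorted(set(xs))[::5]])
  for l in ("wagon","fir","jar"): print(l,[np.round(t["position"],1) for t in bot.spot_point(p,l)[:1]])
E
```

```text
[0.4665 0.1558 0.2551] [-0.1155  0.2928  0.4275]
0 [array([347.3712, 230.8401]), array([328.6103, 207.5351]), array([308.8973, 183.049 ])]
2 [array([347.4828, 230.8629]), array([329.7073, 207.0825]), array([311.058 , 182.1349])]
4 [array([347.5935, 230.8889]), array([330.8226, 206.6612]), array([313.2524, 181.281 ])]
447 [(308, 182, 193), (313, 185, 194), (318, 191, 205), (323, 198, 211), (328, 204, 217), (333, 210, 224), (338, 216, 230), (343, 222, 229), (348, 228, 249)]
wagon [array([421.4, 315.6])]
fir [array([232.1, 172.3])]
jar [array([342.1, 355.4])]
0 [array([261.19  , 188.6738]), array([292.7108, 187.3524]), array([328.5045, 185.8518])]
2 [array([261.1163, 188.7476]), array([292.6479, 188.507 ]), array([328.4944, 188.2334])]
4 [array([261.0401, 188.8189]), array([292.5439, 189.6607]), array([328.3992, 190.6187])]
239 [(262, 189, 191), (267, 188, 191), (272, 188, 191), (277, 188, 191), (282, 188, 190), (287, 188, 190), (292, 188, 190), (297, 188, 190), (302, 187, 190), (307, 187, 189), (312, 186, 189), (317, 186, 189), (322, 186, 188), (327, 186, 188)]
wagon [array([258.9, 188.3])]
fir [array([429.8, 166.3])]
jar []
```

```bash
python3 -c "
from workcell import bot
print(bot.job_done())"
```

```text
the job is handed in; nothing more can be done
None
```

I laid the tin in the chute with its lid to the hinge side; it rolled to the rear wall, and the door snapped shut and stayed shut after I backed off. I handed the job in at about 22.5 s; measured force stayed under 15 N and the arm never went near the wagon, fir or jar, though no verdict came back.

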